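# Draw a specimen jar up against the pad of a seal tester

## Task

Test the seal of the small specimen jar: stand it in the ring of the seal tester's pulled-out tray, slide the tray fully home under the pad, then turn the handwheel anticlockwise (it rises as it turns: go up with it, so that it is neither held down nor pulled off its sprung seat) until the jar's lid is felt to press on the rubber pad, firmly but gently (about 25 N), and let go. Leave the other things standing where they are.

Things in the scene. Friction and masses are not known exactly. Their poses are not given: they have to be found in the camera images.
- jar_center (a point): Centre of the small specimen jar, half-way up, 28 mm above its underside. White pot 40 mm across with a ribbed orange-brown screw lid 46 mm across, which takes up its top 14 mm; 56 mm high in all; about 0.12 kg; the smallest jar. Stands loose and upright on the bench; z is up along the jar.
- tester: Seal tester, fixed to the bench: grey base plate 130 x 176 x 12 mm, two columns 70 mm either side of its middle carrying a bridge 44 mm deep, top 156 mm above the bench. Origin on the bench under the spindle axis; z up, -x the front, where the tray slides out. A crosshead above the bridge draws up a table below it with two rods; wheel, crosshead, table and tray rise together.
- pocket (a point): Centre of the ring on the tray in which the jar stands, on the tray's floor (38 mm above the bench at the start). The ring is 8 mm high, 44 mm inside at its foot, flaring to 51 mm at its top, 59 mm outside; the jar's foot has 2 mm of play all round. Its frame is parallel to the tester's.
- tray_handle (a point): Middle of the top edge of the tray's upright front handle plate (44 mm wide, 8 mm thick, 33 mm high above the tray's floor), 88 mm in front of the ring's centre. Push its front face toward the tester's +x to send the tray home.
- tray (a joint): How far the tray is pulled out, m: 0 is fully home (jar under the pad, against a hard stop), about 0.11 pulled out at the start. Sliding takes about 2 N.
- wheel_center (a point): Centre of the black round handwheel on its upright axis, at mid-height of the rim. Rim 60 mm across, 14 mm high, with 26 mm of free height below it. 212 mm above the bench at the start. Turned anticlockwise seen from above it rises 50 mm per turn (8 mm per rad) and lifts the tray as much, 28 mm at most. It starts at its lowest and cannot be turned clockwise from there.
- head: Round head under the bridge with a 36 mm rubber pad facing down. Origin on the spindle axis, 120 mm above the bench. The pad's face hangs 8 to 20 mm below it, shimmed differently every time: find it by feel. With the tray home the lid starts 6 to 18 mm below the pad. The pad gives 1 mm for every 9 N; more than 40 N would crack the jar.
- big_jar: Larger specimen jar, 62 mm across, 72 mm high, a bystander. Origin under its middle.
- film_box: Carton 48 x 115 x 46 mm, a bystander. Origin under its middle.
- dropper: Dropper bottle 31 mm across, 56 mm high, a bystander. Origin under its middle.
- petri: Petri dish 55 mm across, 14 mm high, a bystander. Origin under its middle.
- stem: Threaded stem that carries the handwheel and turns and rises with it; origin at the centre of the rim while the wheel is at rest. Turning it takes about 0.42 N m while the jar is free of the pad, and 0.008 N m more for every newton between lid and pad; Its friction keeps it where it is left.
- wheel (a joint): How far the handwheel is shifted along its axis on its sprung seat on the stem, m: 0 at rest, below 0 when a hand holds it back while the stem rises or presses it down, above 0 when it is pulled up. It gives 1 mm for every 2.5 N; more than 4 mm either way (10 N) would strain the seat. A hand that climbs 8 mm per rad with the stem keeps it near 0.
Not all that is in view belongs to the job. What is shaped like the part that bears jar_center but green or purple is not meant.

How it is judged:
By the outcome, as a careful person would: the job done as asked, in the order asked, and still so for the second after the job is handed in, with the robot touching nothing.
It also fails if it takes over 72 s, if anything falls off the work surface, if the arm or the gripper's body presses on something with over 40 N, if the wrist force passes 120 N, or if a joint passes its speed limit or range.

## Robot

A 7-joint arm with a two-finger parallel gripper is mounted at the origin on a cart in front of the work surface, level with it; the furniture and walls round the work are solid. World frame = base frame: x ahead of the robot, y to its left, z up, the work surface at z = 0. Lengths are in m, angles in rad, forces in N, time in s.
With the tool pointing down it reaches from about 0.35 to 0.9 m from the base axis. Payload 8.1 kg.
Tool frame: the origin (TCP) lies midway between the tips of the shut fingers; the grasp point (between the pads) lies r.tcp_to_grasp behind it (r.tcp_to_grasp is the distance from the TCP to the grasp point, in m); z points along the fingers, y is the direction in which the jaws open and shut (so a half turn about z gives the same grasp; the last joint's range is limited). The gripper opens to 92 mm and grips with 3 to 60 N. Pads are 19 mm wide; open, the fingers measure 130 mm over their backs; the gripper's body (75 mm by 190 mm) begins 47 mm behind the grasp point.
Start: joints at [-1.439, 0.434, 0.025, 1.573, -0.012, 1.134, -0.075], TCP at [0.145, 0.608, 0.227] pointing down, gripper open.
Joint ranges: [-2.62, 2.62], [-0.44, 2.09], [-1.27, 1.32], [0.08, 2.57], [-1.32, 4.46], [0.12, 2], [-2.74, 2.74]. Speed limits (rad/s): [2.22, 2.22, 3.01, 3.01, 3.14, 3.14, 3.14].

## Interface

Orientations are given as a rotation vector (axis times angle).
In Python, from bench import r gives the robot as it stands. Calls block until the motion is done:
- r.reach(position, orientation): joint-space move of the TCP to a pose.
- r.move_l(position, vel=0.15, rot=None, force_limit=None): straight line of the TCP; rot=None keeps the orientation; vel is the mean speed in m/s. With force_limit (N) it stops when the force on the tool has changed by that much, and returns True; else False.
- r.move_joints(angles): joint-space move.
- r.command_gripper(opening): opening from 0.0 (shut) to 1.0 (fully open); the grip force is fixed at half the most; returns when the fingers have stopped.
- r.hold(seconds).
- r.ik(position, orientation): joint angles nearest the present ones, or None.
- r.get_obs(): the state.
- r.read_camera(name): name is "scene" or "side" or "wrist"; returns a dict with "frame" (480x640x3 uint8, red, green, blue), "camera_matrix" (3x3 intrinsics, pixels), "rvec" (rotation vector, rad) and "tvec" (3), from world to camera coordinates, as OpenCV has them. Camera axes: x right, y down, z forward; pixel columns grow to the right and rows downward; lengths in m; the calibration is good to about 2 mm. A picture is of the moment at which its call begins. There is no depth.
A pose or a line that the arm cannot do raises r.PlanningError and nothing moves.
- r.close_job(): hands the job in, once; it reports no verdict.
The state is a dict: "time_s": time; "joints": joint angles; "joint_vel": joint speeds; "tau": joint torques, N m; "tcp_pos": TCP position; "ee_rot": TCP orientation; "ft_force": force on the tool from outside, world axes, zero at the start; "moment": the same for the moment, N m; "opening": opening from 0.0 (shut) to 1.0 (fully open).
Only numpy, scipy, OpenCV 4.12 (cv2) and the standard library are available. Lean on these libraries where they do the work, as an engineer would, in place of code of your own. Each camera call takes 0.05 s, during which the arm holds its last target.

## Working session

There is one attempt and no reset: what is moved stays moved. The work goes in short steps, each a Python script; the robot and the scene stay as the last script left them, time stands still between calls to the robot, and variables do not carry over. Pictures are saved under pics/ and viewed, and the job is handed in when it is done.

```bash
ls; mkdir -p pics; python3 - <<'E'
from bench import r
import cv2
o=r.get_obs(); print(o, r.tcp_to_grasp)
for n in ["scene","side","wrist"]:
    c=r.read_camera(n); cv2.imwrite(f"pics/{n}0.png",c["frame"][:,:,::-1]); print(n,c["camera_matrix"],c["rvec"],c["tvec"])
E
```

```text
pics
{'time_s': 0.0, 'joints': array([-1.43859622,  0.43520493,  0.02497054,  1.57407044, -0.01159112,
        1.13402414, -0.07509308]), 'joint_vel': array([-0.00059152,  0.00062352, -0.0007134 ,  0.00112326,  0.00059047,
       -0.00075033, -0.0023713 ]), 'tau': array([ 1.17024116e-03, -6.67852736e+01,  9.85310376e-01, -3.14451706e+01,
       -6.04845048e-02,  4.26900527e-02,  1.35346754e-04]), 'tcp_pos': array([0.14534426, 0.60734398, 0.22596649]), 'ee_rot': array([-3.68060663e-01, -3.11992165e+00,  2.45296960e-03]), 'ft_force': array([-0.69903309,  0.56669151,  0.59087222]), 'moment': array([ 0.02825389, -0.00501275, -0.0105278 ]), 'opening': 0.9985706770023611} 0.0188
scene [[533.72282382   0.         318.64356571]
 [  0.         533.72282382 238.54476617]
 [  0.           0.           1.        ]] [ 1.14385972 -1.94738431  1.23713459] [0.17715089 0.38162045 0.80665793]
side [[537.86752537   0.         319.26893872]
 [  0.         537.86752537 236.00836678]
 [  0.           0.           1.        ]] [ 1.86430783 -0.53968607  0.4181853 ] [-0.5522568   0.20690123  1.19830177]
wrist [[368.32837585   0.         321.44779779]
 [  0.         368.32837585 243.55488553]
 [  0.           0.           1.        ]] [-2.28874179 -1.80667926 -0.24636212] [-0.62443307 -0.03549422  0.39019684]
```

View pics/scene0.png

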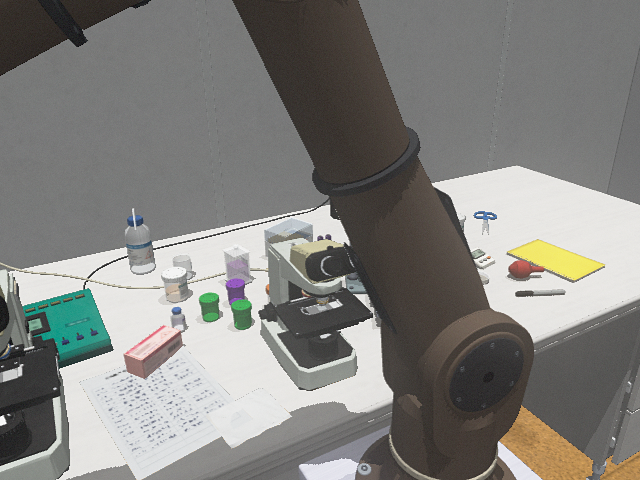

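View pics/side0.png

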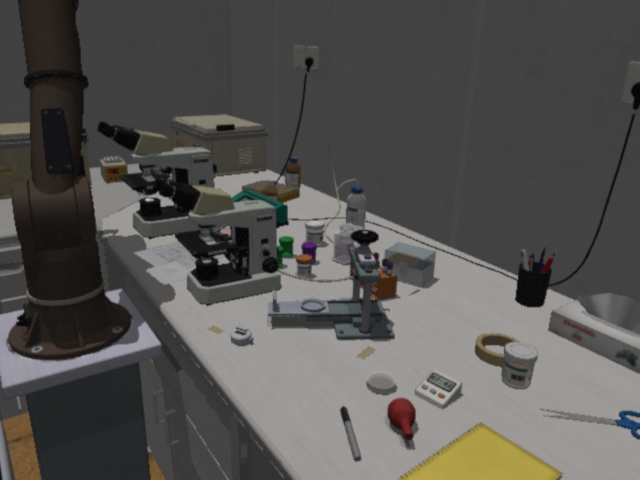

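View pics/wrist0.png

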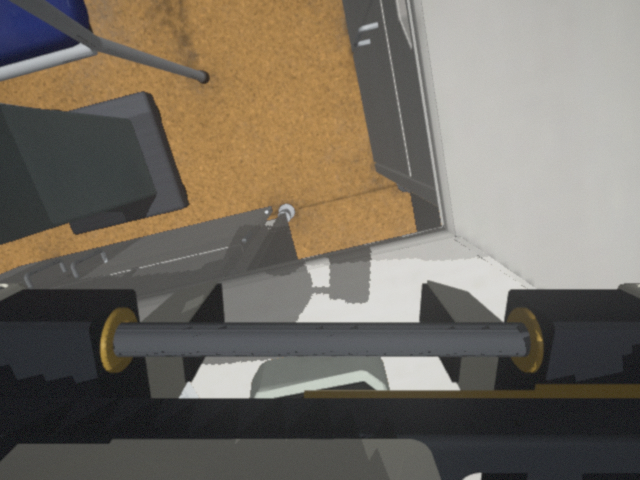

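The side view shows the tester: tray ring near (313,305), wheel near (364,237), and the small orange-lidded jar near (304,265). I'll zoom in and get rough positions.

```bash
cat > h.py <<'E'
import numpy as np, cv2
from scipy.spatial.transform import Rotation as R
def ray(c,u,v):
    Rm=cv2.Rodrigues(np.array(c["rvec"]))[0]; t=np.array(c["tvec"]).ravel()
    p=cv2.undistortPoints(np.array([[[u,v]]],float),np.array(c["camera_matrix"]),None)[0,0]
    return -Rm.T@t, Rm.T@np.array([p[0],p[1],1])
def onz(c,u,v,z):
    o,d=ray(c,u,v); return o+d*(z-o[2])/d[2]
def proj(c,P):
    return cv2.projectPoints(np.atleast_2d(np.array(P,float)),np.array(c["rvec"]),np.array(c["tvec"]),np.array(c["camera_matrix"]),None)[0][:,0]
def tri(c1,p1,c2,p2):
    o1,d1=ray(c1,*p1);o2,d2=ray(c2,*p2);d1/=np.linalg.norm(d1);d2/=np.linalg.norm(d2)
    A=np.c_[d1,-d2];s=np.linalg.lstsq(A,o2-o1,rcond=None)[0]
    a=o1+s[0]*d1;b=o2+s[1]*d2
    return (a+b)/2,np.linalg.norm(a-b)
E
python3 - <<'E'
import cv2,pickle
from h import *
from bench import r
c=r.read_camera("side");pickle.dump(c,open("side0.pkl","wb"))
s=r.read_camera("scene");pickle.dump(s,open("scene0.pkl","wb"))
f=c["frame"][:,:,::-1]
cv2.imwrite("pics/z1.png",cv2.resize(f[210:350,240:440],None,fx=4,fy=4,interpolation=cv2.INTER_CUBIC))
for n,u,v,z in [("jarlid",304,259,.056),("ring",313,306,.046),("wheel",364,237,.219),("handle",271,305,.071),("bigjar",315,226,.072),("petri",381,383,.014)]: print(n,onz(c,u,v,z).round(3))
print("cam",ray(c,0,0)[0],ray(s,0,0)[0])
E
```

```text
jarlid [ 0.595 -0.023  0.056]
ring [ 0.476 -0.253  0.046]
wheel [ 0.564 -0.315  0.219]
handle [ 0.372 -0.243  0.071]
bigjar [0.748 0.158 0.072]
petri [ 0.451 -0.531  0.014]
cam [-0.13577405 -1.17596016  0.61838979] [-0.42176687  0.42306599  0.68617892]
```

View pics/z1.png

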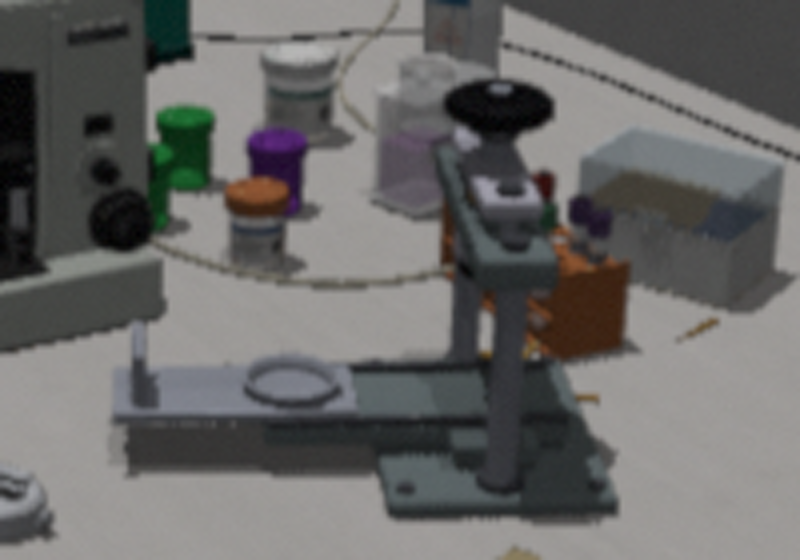

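```bash
python3 - <<'E'
import cv2,pickle
from h import *
from bench import r
c=r.read_camera("wrist");o=r.get_obs()
Rc=cv2.Rodrigues(c["rvec"])[0];pc=-Rc.T@c["tvec"].ravel() if 1 else 0
T=R.from_rotvec(o["ee_rot"]).as_matrix()
print("cam in tool",T.T@(pc-o["tcp_pos"]),"axes(cols) in tool\n",(T.T@Rc.T).round(3)); print(T.round(3))
s=pickle.load(open("side0.pkl","rb"));sc=pickle.load(open("scene0.pkl","rb"))
f=sc["frame"][:,:,::-1]
cv2.imwrite("pics/z2.png",cv2.resize(f[200:400,110:310],None,fx=3,fy=3,interpolation=cv2.INTER_CUBIC))
for n,u,v,z in [("purple",309,246,.056),("green1",286,240,.056),("scope front-right base",280,285,.03)]: print(n,onz(s,u,v,z).round(3))
for n,u,v,z in [("purple",235,285,.056),("green2",242,307,.056),("green1",209,298,.056),("scope base corner",355,350,.03),("scopeback",262,315,.03)]: print(n,onz(sc,u,v,z).round(3))
# ik candidate
for yaw in np.arange(-180,181,30):
    rv=(R.from_euler('z',yaw,degrees=True)*R.from_euler('x',180,degrees=True)).as_rotvec()
    print(yaw,[None if (q:=r.ik(p,rv)) is None else q.round(2) for p in ([.595,-.023,.2],[.48,-.25,.2],[.56,-.31,.26])])
E
```

```text
cam in tool [ 0.07130787  0.00027952 -0.15808411] axes(cols) in tool
 [[ 0.    -0.963 -0.27 ]
 [ 1.     0.    -0.   ]
 [ 0.001 -0.27   0.963]]
[[-0.973  0.233 -0.   ]
 [ 0.233  0.973 -0.   ]
 [-0.    -0.    -1.   ]]
purple [0.66  0.054 0.056]
green1 [0.626 0.13  0.056]
scope front-right base [ 0.483 -0.088  0.03 ]
purple [0.651 0.072 0.056]
green2 [0.55  0.094 0.056]
green1 [0.624 0.145 0.056]
scope base corner [ 0.323 -0.059  0.03 ]
scopeback [0.536 0.053 0.03 ]
-180 [array([-0.5 ,  0.46,  0.64,  1.72, -0.31,  1.07,  1.82]), array([-0.43,  0.57,  1.24,  1.87, -0.6 ,  1.14,  2.6 ]), array([-0.25,  0.67,  1.2 ,  1.54, -0.63,  1.36,  2.57])]
-150 [array([-0.4 ,  0.43,  0.49,  1.71, -0.23,  1.05,  2.27]), array([ 0.9 ,  0.42, -0.7 ,  1.77,  0.3 ,  1.07,  2.19]), array([ 0.87,  0.53, -0.71,  1.44,  0.35,  1.3 ,  2.23])]
-120 [array([-0.29,  0.42,  0.33,  1.7 , -0.15,  1.05,  2.71]), array([ 1.12,  0.54, -1.06,  1.76,  0.51,  1.15,  2.52]), array([-0.24,  0.65,  1.15,  1.54, -0.6 ,  1.35, -2.69])]
-90 [array([-0.77,  0.64,  1.16,  1.74, -0.63,  1.19, -2.58]), array([-0.4 ,  0.53,  1.16,  
[... 992 characters left out ...]
57,  0.48,  0.77,  1.73, -0.37,  1.08,  0.32]), array([-0.37,  0.49,  1.09,  1.87, -0.49,  1.08,  0.91]), array([-0.16,  0.56,  0.95,  1.54, -0.47,  1.28,  0.85])]
120 [array([-0.57,  0.48,  0.76,  1.73, -0.37,  1.08,  0.83]), array([-0.18,  0.38,  0.77,  1.86, -0.31,  1.02,  1.24]), array([-0.07,  0.51,  0.77,  1.53, -0.37,  1.25,  1.28])]
150 [array([-0.53,  0.47,  0.7 ,  1.72, -0.34,  1.07,  1.33]), array([-0.44,  0.59,  1.27,  1.87, -0.62,  1.15,  2.1 ]), array([-0.28,  0.72,  1.28,  1.54, -0.7 ,  1.4 ,  2.11])]
180 [array([-0.5 ,  0.46,  0.64,  1.72, -0.31,  1.07,  1.82]), array([-0.43,  0.57,  1.24,  1.87, -0.6 ,  1.14,  2.6 ]), array([-0.25,  0.67,  1.2 ,  1.54, -0.63,  1.36,  2.57])]
```

View pics/z2.png

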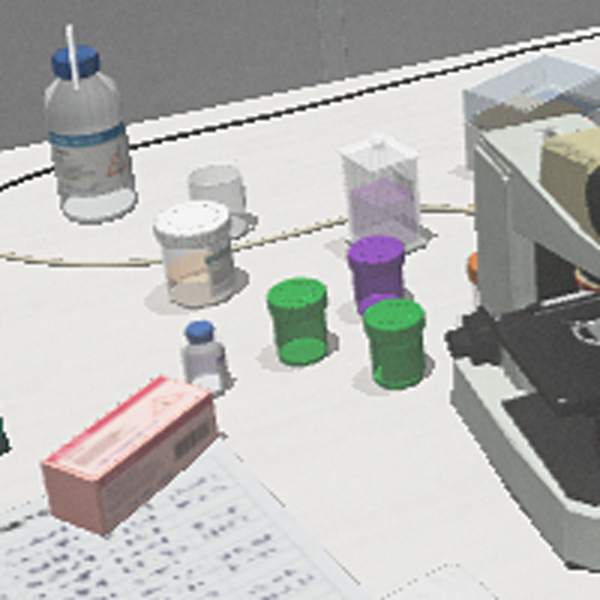

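```bash
cat >> h.py <<'E'
def down(yawdeg): # tool x along world yaw
    return (R.from_euler('z',yawdeg,degrees=True)*R.from_euler('x',180,degrees=True)).as_rotvec()
def snap(r,name,tag):
    import pickle
    c=r.read_camera(name);pickle.dump(c,open(tag+".pkl","wb"));cv2.imwrite(f"pics/{tag}.png",c["frame"][:,:,::-1]);return c
E
python3 - <<'E'
from h import *
from bench import r
o=r.get_obs()
r.move_l([.2,.5,.43],vel=.3)
print(r.get_obs()["time_s"],r.get_obs()["joints"].round(2))
for yaw in (-40,-20,0,20): 
    q=r.ik([.5,-.15,.43],down(yaw)); print(yaw,None if q is None else q.round(2))
r.reach([.5,-.15,.43],down(-20))
o=r.get_obs();print(o["time_s"],o["joints"].round(2),o["tcp_pos"].round(3))
snap(r,"wrist","w1")
E
```

```text
1.2417 [-1.34  0.19  0.07  1.42 -0.01  1.52  0.06]
-40 [-0.69  0.24  1.16  1.51 -0.22  1.53 -1.8 ]
-20 [-0.69  0.24  1.16  1.51 -0.22  1.53 -1.45]
0 [-0.67  0.23  1.12  1.51 -0.2   1.53 -1.12]
20 [-0.69  0.24  1.15  1.51 -0.22  1.53 -0.76]
3.775 [-0.69  0.24  1.16  1.51 -0.22  1.53 -1.45] [ 0.5   -0.149  0.43 ]
```

View pics/w1.png

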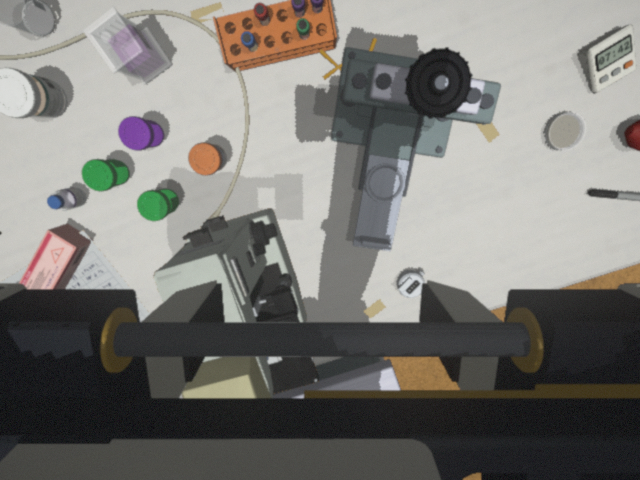

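The wrist view shows everything: the jar lid at (205,158), ring at (384,181), handle at (370,241) and wheel at (438,83). Next I'll fit these.

```bash
python3 - <<'E'
from h import *
import pickle
c=pickle.load(open("w1.pkl","rb"));f=c["frame"]
cv2.imwrite("pics/w1z.png",cv2.resize(f[140:260,330:430,::-1],None,fx=5,fy=5,interpolation=cv2.INTER_CUBIC))
hsv=cv2.cvtColor(f,cv2.COLOR_RGB2HSV)
m=((hsv[...,0]<20)&(hsv[...,1]>110)&(hsv[...,2]>80)).astype(np.uint8)
m[:130]=0;m[190:]=0;m[:,:170]=0;m[:,240:]=0
cn=max(cv2.findContours(m,0,1)[0],key=cv2.contourArea);e=cv2.fitEllipse(cn);print("lid",e)
print(onz(c,*e[0],.056), "dia",e[1][0]/368*(ray(c,0,0)[0][2]-.05))
g=f.max(2);m=(g<70).astype(np.uint8);m[:, :395]=0;m[125:]=0;m[:,480:]=0
cn=max(cv2.findContours(m,0,1)[0],key=cv2.contourArea);(u,v),rad=cv2.minEnclosingCircle(cn);e=cv2.fitEllipse(cn)
print("wheel",u,v,rad,e);print(onz(c,*e[0],.212),onz(c,u,v,.212),[np.linalg.norm(onz(c,u+rad,v,.212)-onz(c,u-rad,v,.212))])
print("cam",ray(c,0,0)[0])
cv2.imwrite("pics/w1y.png",cv2.resize(f[20:180,320:520,::-1],None,fx=4,fy=4,interpolation=cv2.INTER_CUBIC))
E
```

```text
lid ((204.2389373779297, 158.53822326660156), (29.313213348388672, 31.646757125854492), 140.06190490722656)
[ 0.60277938 -0.01009462  0.056     ] dia 0.04285367670720212
wheel 427.0900573730469 88.53105926513672 47.094482421875 ((433.73382568359375, 86.83895111083984), (60.06121063232422, 87.61420440673828), 42.80259323120117)
[ 0.57977217 -0.29035131  0.212     ] [ 0.58046914 -0.28403405  0.212     ] [np.float64(0.08933199230726092)]
cam [ 0.57008961 -0.17363411  0.58798786]
```

View pics/w1z.png

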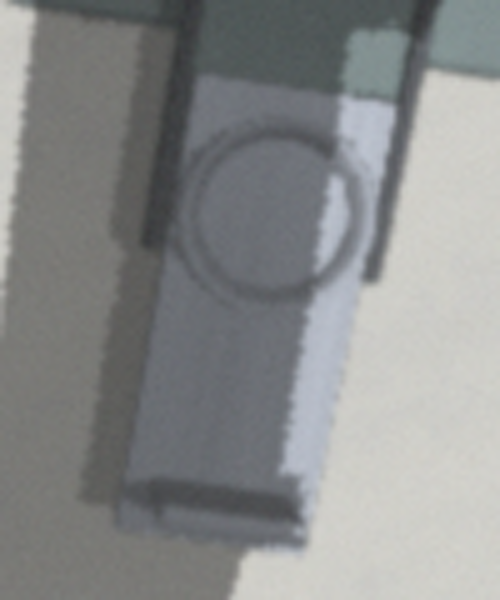

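View pics/w1y.png

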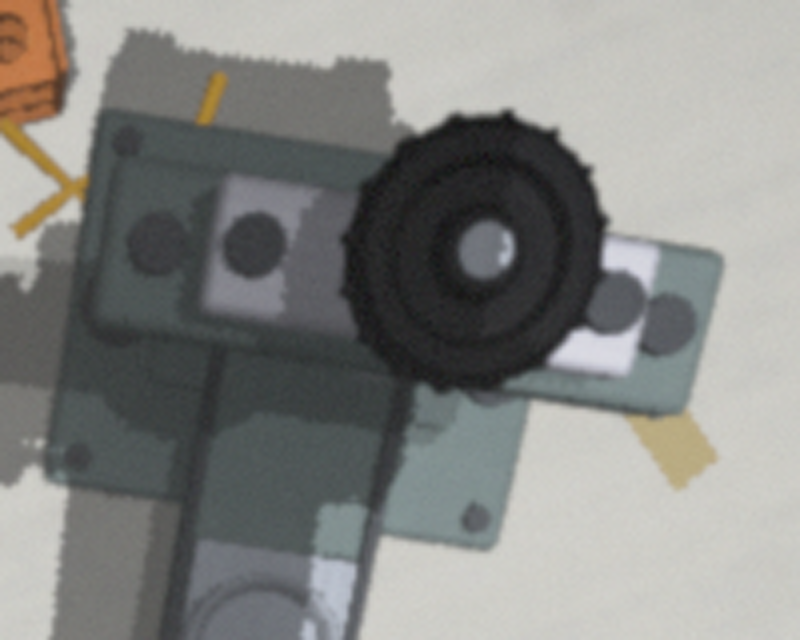

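```bash
python3 - <<'E'
from h import *
import pickle
c=pickle.load(open("w1.pkl","rb"))
ring=onz(c,384.8,182.6,.046);h=onz(c,372,244,.071);w=onz(c,439,82.75,.215)
# stem top circle? wheel
for n,p in (("ring",ring),("handle",h),("wheel",w)): print(n,p)
for a,b in ((ring,h),(w,ring),(w,h)):
    d=(a-b)[:2];print(np.linalg.norm(d),np.degrees(np.arctan2(d[1],d[0])))
# base plate corners z=.012: zoom w1y: (100,110) (45,480) (492,550)
P=[onz(c,320+x/4,20+y/4,.012) for x,y in((98,110),(45,482),(494,550))]
for a,b in((0,1),(1,2)):
    d=(P[a]-P[b])[:2];print("plate",np.linalg.norm(d),np.degrees(np.arctan2(d[1],d[0])))
print("plate ctr",(P[0]+P[2])/2)
T=[onz(c,320+x/4,20+y/4,.156) for x,y in((725,247),(686,413),(92,317))]
for a,b in((0,1),(1,2)):
    d=(T[a]-T[b])[:2];print("bridge",np.linalg.norm(d),np.degrees(np.arctan2(d[1],d[0])))
# side-camera cross check
s=pickle.load(open("side0.pkl","rb"));print(proj(s,[ring,h,w,[.603,-.010,.056]]))
E
```

```text
ring [ 0.48261857 -0.24063698  0.046     ]
handle [ 0.40799934 -0.19369717  0.071     ]
wheel [ 0.58146299 -0.29499417  0.215     ]
0.08815539913400162 -32.17226605576422
0.11280479959981926 -28.807570848599138
0.20087487889429823 -30.283506424950694
plate 0.12781526592949924 -27.859779421326646
plate 0.17310557355283787 61.86330772981143
plate ctr [ 0.58038128 -0.29378724  0.012     ]
bridge 0.04314607583679592 -26.819976274797355
bridge 0.16801088116325705 -118.4250532392329
[[312.4542745  303.1349233 ]
 [274.42593413 292.79190775]
 [364.67521791 234.66263342]
 [304.03134826 256.81795694]]
```

```bash
python3 - <<'E'
from h import *
from bench import r
rv=down(-20)
r.reach([.603,-.010,.22],rv)
o=r.get_obs();print(o["time_s"],o["joints"].round(2))
r.command_gripper(.72)
snap(r,"side","s1");snap(r,"wrist","w2")
E
```

```text
4.8833 [-0.7   0.54  0.97  1.69 -0.48  1.17 -1.52]
```

View pics/s1.png

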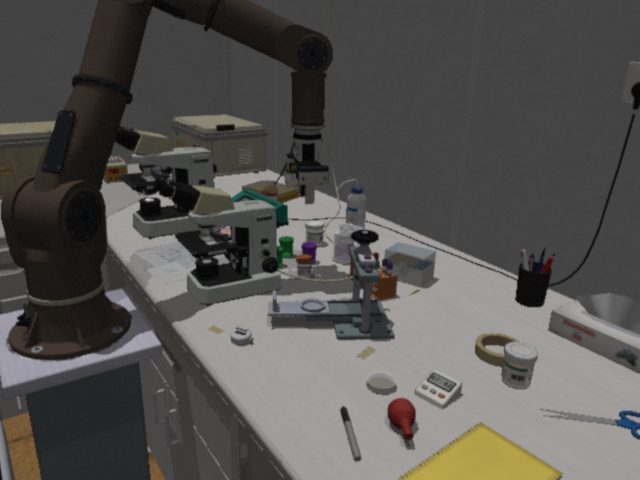

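View pics/w2.png

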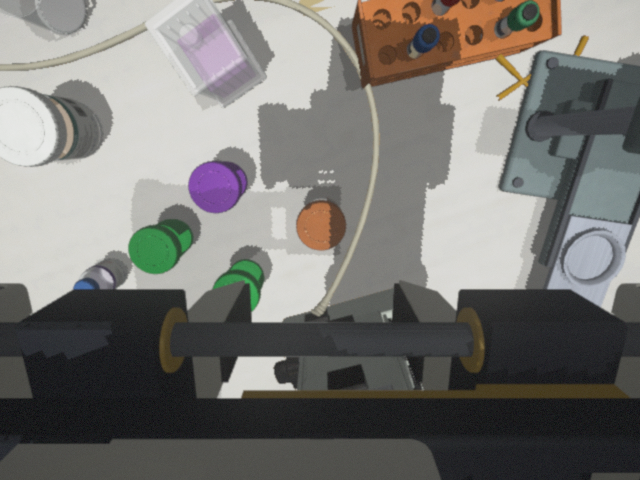

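```bash
python3 - <<'E'
from h import *
import pickle
c=pickle.load(open("w2.pkl","rb"));f=c["frame"]
hsv=cv2.cvtColor(f,cv2.COLOR_RGB2HSV)
m=((hsv[...,0]<20)&(hsv[...,1]>110)&(hsv[...,2]>60)).astype(np.uint8)
m[:180]=0;m[265:]=0;m[:,:270]=0;m[:,370:]=0
cn=max(cv2.findContours(m,0,1)[0],key=cv2.contourArea);e=cv2.fitEllipse(cn);print("lid",e,cv2.boundingRect(cn))
print(onz(c,*e[0],.056),e[1][0]/368*(ray(c,0,0)[0][2]-.056))
for n,u,v in(("purple",217,186),("green2",238,292),("green1",157,249)): print(n,onz(c,u,v,.056).round(3))
print(ray(c,0,0)[0])
cv2.imwrite("pics/w2z.png",cv2.resize(f[190:300,530:640,::-1],None,fx=5,fy=5,interpolation=cv2.INTER_CUBIC))
cv2.imwrite("pics/w2y.png",cv2.resize(f[180:280,270:370,::-1],None,fx=5,fy=5,interpolation=cv2.INTER_CUBIC))
E
```

```text
lid ((319.9286804199219, 225.2183380126953), (45.16122817993164, 47.15491485595703), 35.24322509765625) (297, 202, 48, 48)
[ 0.60420441 -0.00862759  0.056     ] 0.03953615836738816
purple [0.668 0.064 0.056]
green2 [0.57  0.086 0.056]
green1 [0.634 0.139 0.056]
[ 0.67255803 -0.03479921  0.37816365]
```

View pics/w2z.png

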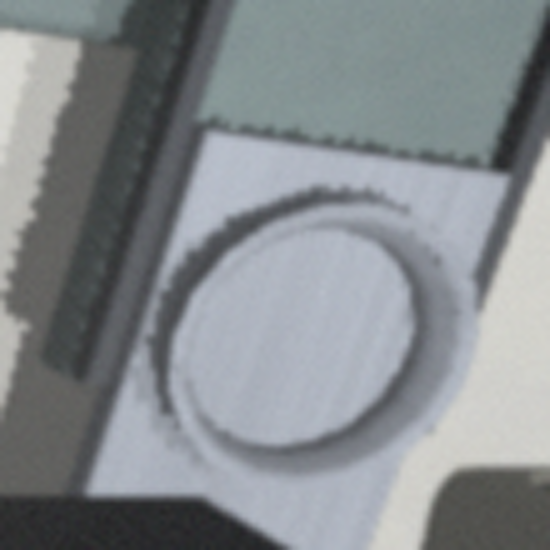

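View pics/w2y.png

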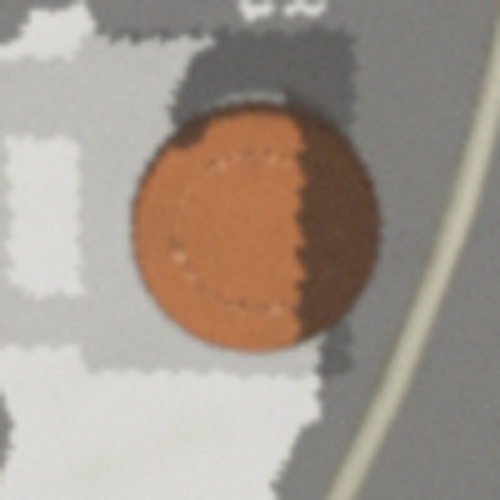

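```bash
python3 - <<'E'
from h import *
from bench import r
import pickle
c=pickle.load(open("w2.pkl","rb"))
ft=onz(c,530+295/5,190+335/5,.038);print("ring foot",ft)
print(proj(c,[ft+[.022,0,0],ft-[.022,0,0]]))
print(onz(c,321.4,225.8,.056))
rv=down(-20)
print(r.move_l([.6035,-.0095,.029],vel=.15,force_limit=8))
r.command_gripper(0.0)
o=r.get_obs();print(o["time_s"],o["tcp_pos"],o["ft_force"],o["opening"]*92)
snap(r,"side","s2")
cv2.imwrite("pics/s2z.png",cv2.resize(cv2.imread("pics/s2.png")[200:320,220:380],None,fx=4,fy=4))
E
```

```text
ring foot [ 0.48160927 -0.24144727  0.038     ]
[[585.36897619 236.34734378]
 [592.51927424 277.01704338]]
[ 0.60325215 -0.00968382  0.056     ]
False
7.525 [ 0.60366026 -0.00947494  0.02928834] [-0.94510002  0.92211179  3.4695039 ] 45.50871596150057
```

View pics/s2z.png

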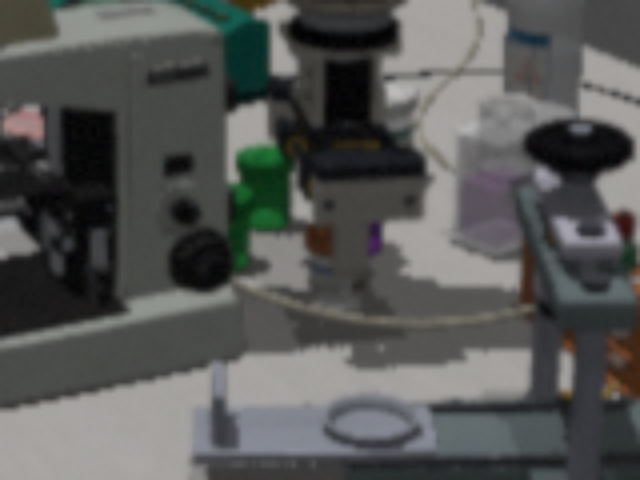

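```bash
python3 - <<'E'
from h import *
from bench import r
r.move_l([.615,-.025,.33],vel=.3)
o=r.get_obs();print(o["time_s"],o["opening"]*92,o["ft_force"])
for yaw in (151.5,-28.5,130,175): 
    q=r.ik([.482,-.241,.33],down(yaw)); print(yaw,None if q is None else q.round(2))
r.reach([.482,-.241,.33],down(151.5))
r.move_l([.482,-.241,.13],vel=.25)
o=r.get_obs();print(o["time_s"],o["opening"]*92,o["ft_force"],o["tcp_pos"],o["joints"].round(2))
snap(r,"side","s3")
cv2.imwrite("pics/s3z.png",cv2.resize(cv2.imread("pics/s3.png")[200:350,230:430],None,fx=4,fy=4))
E
```

```text
8.7333 45.470944900889826 [-0.95408713 -0.69378927 -1.66995355]
151.5 [-0.01  0.23  0.48  1.65 -0.11  1.29  1.56]
-28.5 [-0.46  0.34  1.14  1.68 -0.32  1.33 -1.33]
130 [-0.06  0.23  0.54  1.65 -0.12  1.29  1.2 ]
175 [ 1.12  0.41 -1.06  1.56  0.36  1.39  1.51]
12.3167 44.884190052983925 [ 0.42430887 -0.36047707 -0.42772971] [ 0.48271985 -0.24143208  0.13099183] [ 0.05  0.42  0.42  1.92 -0.22  0.84  1.66]
```

View pics/s3z.png

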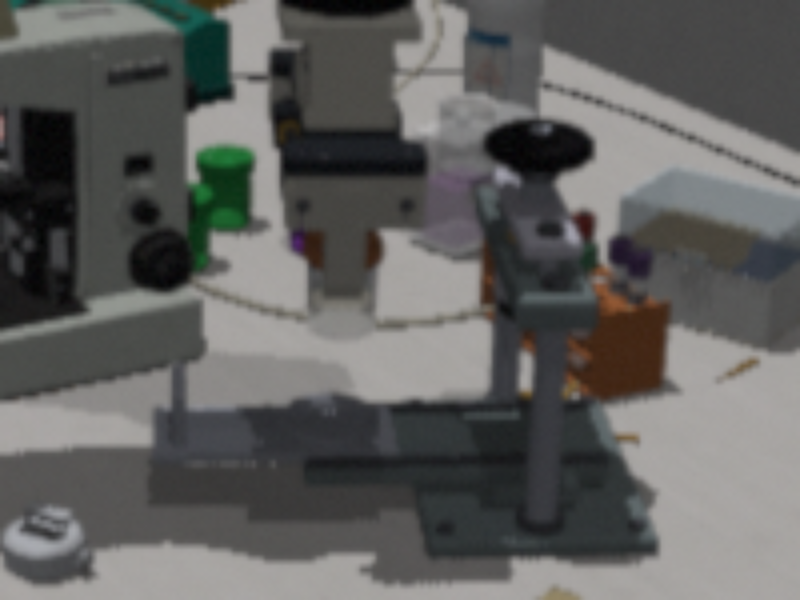

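```bash
python3 - <<'E'
from h import *
from bench import r
r.move_l([.482,-.241,.078],vel=.12)
hit=r.move_l([.482,-.241,.0655],vel=.02,force_limit=5)
o=r.get_obs();print(hit,o["time_s"],o["opening"]*92,o["ft_force"],o["tcp_pos"])
snap(r,"side","s4");snap(r,"wrist","w4")
cv2.imwrite("pics/s4z.png",cv2.resize(cv2.imread("pics/s4.png")[200:350,230:430],None,fx=4,fy=4,interpolation=cv2.INTER_CUBIC))
E
```

```text
True 13.5 44.97279599757959 [ 0.71807043 -0.0134011   5.47330564] [ 0.48223573 -0.2410687   0.067186  ]
```

View pics/s4z.png

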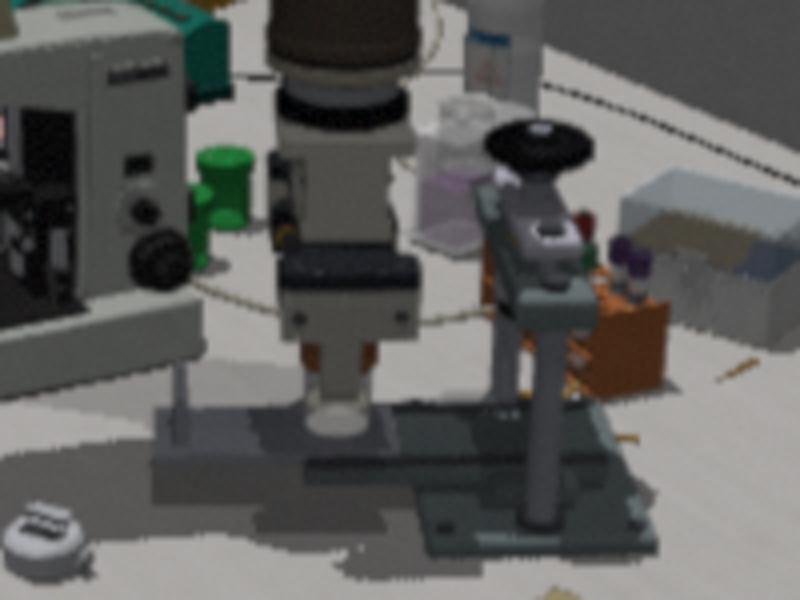

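The jar is seated: contact came at 0.0672 m against the expected 0.0673 m. I'll release, retreat upward and look.

```bash
python3 - <<'E'
from h import *
from bench import r
import pickle
r.command_gripper(.72)
o=r.get_obs();print(o["time_s"],o["ft_force"])
r.move_l([.482,-.241,.14],vel=.2)
snap(r,"side","s5");
o=r.get_obs();print(o["time_s"],o["ft_force"])
cv2.imwrite("pics/s5z.png",cv2.resize(cv2.imread("pics/s5.png")[200:350,230:430],None,fx=4,fy=4,interpolation=cv2.INTER_CUBIC))
c=pickle.load(open("w1.pkl","rb"))
for z in(.03,.1,.15,.2): print(z,[onz(c,*p,z).round(3)[:2] for p in((272,208),(278,235),(292,280),(305,320))])
cv2.imwrite("pics/w1s.png",cv2.resize(c["frame"][200:360,160:320,::-1],None,fx=4,fy=4,interpolation=cv2.INTER_CUBIC))
E
```

```text
14.1833 [ 0.51081935 -0.22286964 -0.75810245]
14.75 [-0.51262588 -0.12490096 -0.3199802 ]
0.03 [array([ 0.502, -0.069]), array([ 0.459, -0.062]), array([ 0.381, -0.055]), array([ 0.307, -0.05 ])]
0.1 [array([ 0.51 , -0.082]), array([ 0.473, -0.076]), array([ 0.405, -0.07 ]), array([ 0.34 , -0.065])]
0.15 [array([ 0.516, -0.091]), array([ 0.483, -0.086]), array([ 0.422, -0.081]), array([ 0.364, -0.076])]
0.2 [array([ 0.523, -0.101]), array([ 0.493, -0.096]), array([ 0.439, -0.091]), array([ 0.387, -0.088])]
```

View pics/s5z.png

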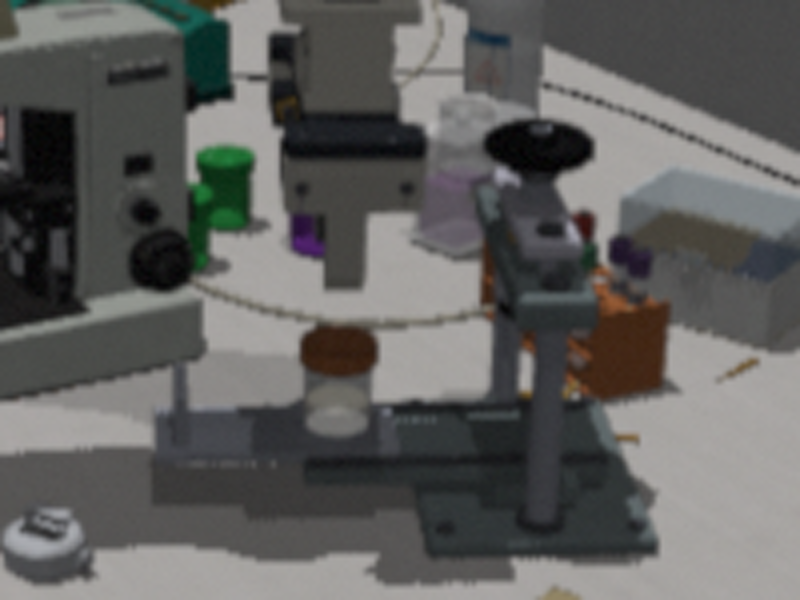

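View pics/w1s.png

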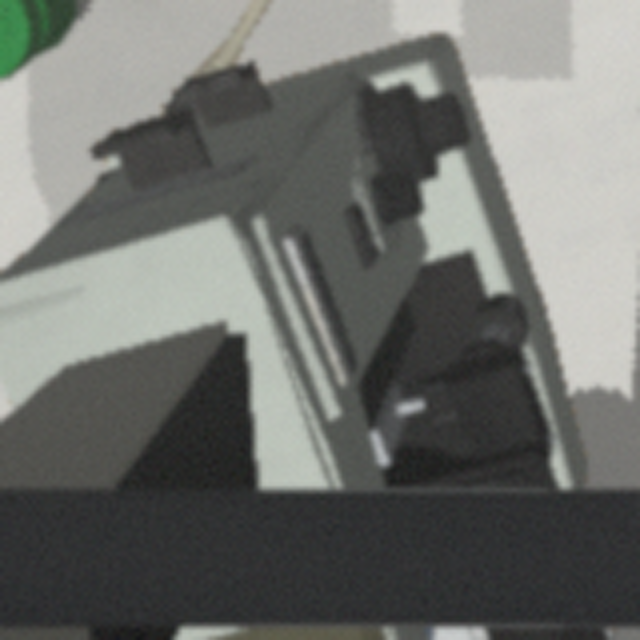

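```bash
cat >> h.py <<'E'
YAW=-28.5
tx=np.array([np.cos(np.radians(YAW)),np.sin(np.radians(YAW)),0]);ty=np.array([-tx[1],tx[0],0])
ring=np.array([.482,-.241,0]);sp=np.array([.581,-.2945,0])
E
python3 - <<'E'
from h import *
from bench import r
rv=down(YAW+165)
p=ring-.122*tx-.003*ty
q=r.ik(p+[0,0,.14],rv);print(q,r.get_obs()["joints"])
r.reach(p+[0,0,.14],rv)
r.command_gripper(0)
hit=r.move_l(p+[0,0,.052],vel=.12,force_limit=8)
o=r.get_obs();print(hit,o["time_s"],o["ft_force"],o["tcp_pos"],p)
snap(r,"side","s6");snap(r,"scene","c6")
cv2.imwrite("pics/s6z.png",cv2.resize(cv2.imread("pics/s6.png")[200:350,210:410],None,fx=4,fy=4,interpolation=cv2.INTER_CUBIC))
E
```

```text
[-0.10841878  0.21521982  0.52388759  2.19442193 -0.15470547  0.76609909
  1.32890847] [ 0.04592565  0.40515458  0.42744323  1.91564416 -0.21608208  0.86760724
  1.65748105]
False 17.3083 [ 0.73356005 -0.19231909  0.44903534] [ 0.37358535 -0.18565401  0.05236826] [ 0.37335284 -0.18542308  0.        ]
```

View pics/s6z.png

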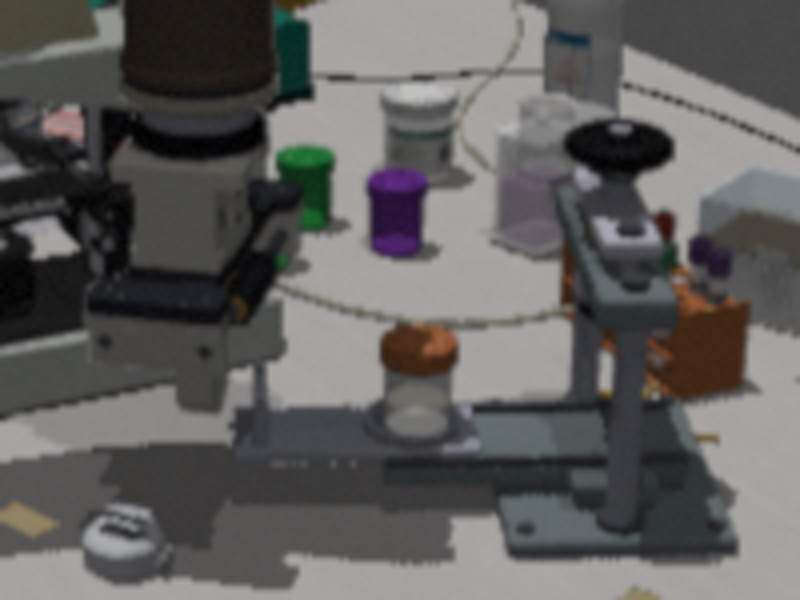

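```bash
python3 - <<'E'
from h import *
from bench import r
z=np.array([0,0,.052])
e=sp-.106*tx-.003*ty+z
r.move_l(e-.020*tx,vel=.07)
o=r.get_obs();print(o["time_s"],o["ft_force"],o["tcp_pos"],(o["tcp_pos"]-sp)@tx)
hit=r.move_l(e+.010*tx,vel=.03,force_limit=14)
o=r.get_obs();print(hit,o["time_s"],o["ft_force"],o["tcp_pos"],(o["tcp_pos"]-sp)@tx)
snap(r,"side","s7")
cv2.imwrite("pics/s7z.png",cv2.resize(cv2.imread("pics/s7.png")[200:350,240:440],None,fx=4,fy=4,interpolation=cv2.INTER_CUBIC))
E
```

```text
19.1083 [-0.48837518  0.78754031  0.53255749] [ 0.46872871 -0.23702427  0.05204459] -0.12609098082102277
True 19.8083 [-1.24108027  0.58820117  1.16664552] [ 0.4848366  -0.24564202  0.05109767] -0.10782305813717735
```

View pics/s7z.png

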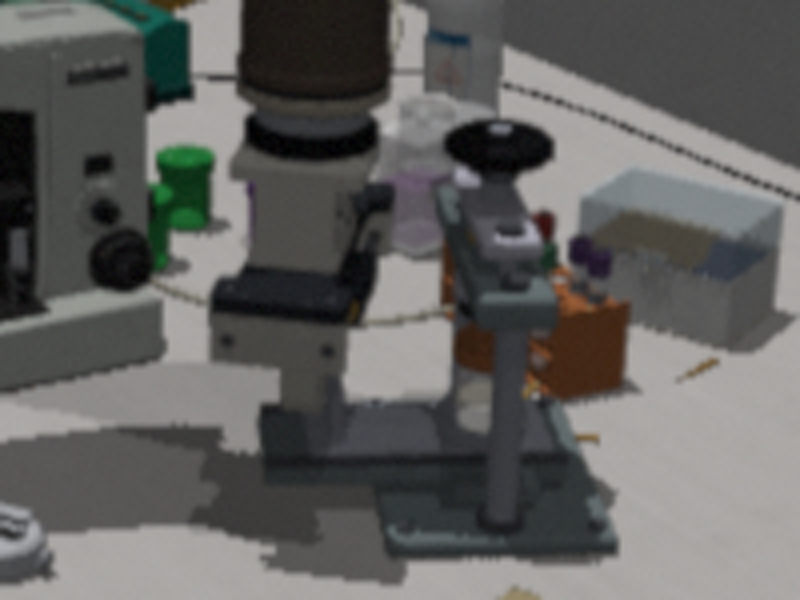

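```bash
python3 - <<'E'
from h import *
from bench import r
z=np.array([0,0,.052])
e=sp-.106*tx-.003*ty+z
for i in range(2):
    hit=r.move_l(e+.012*tx,vel=.02,force_limit=18)
    o=r.get_obs();print(hit,o["time_s"],o["ft_force"]@tx,(o["tcp_pos"]-sp)@tx)
r.hold(.2)
o=r.get_obs();print(o["ft_force"]@tx,(o["tcp_pos"]-sp)@tx)
p=o["tcp_pos"]; 
r.move_l(p-.03*tx+[0,0,.0],vel=.15)
r.move_l(p-.05*tx+[0,0,.15],vel=.3)
o=r.get_obs();print(o["time_s"],o["ft_force"])
snap(r,"side","s8")
cv2.imwrite("pics/s8z.png",cv2.resize(cv2.imread("pics/s8.png")[200:350,240:440],None,fx=4,fy=4,interpolation=cv2.INTER_CUBIC))
E
```

```text
True 20.2667 -0.6110036763687615 -0.10802262183770103
True 20.675 -1.8006132061787852 -0.10820542514904553
-1.169152990960781 -0.10825845575764391
21.8833 [0.57789311 0.26727335 0.07294483]
```

View pics/s8z.png

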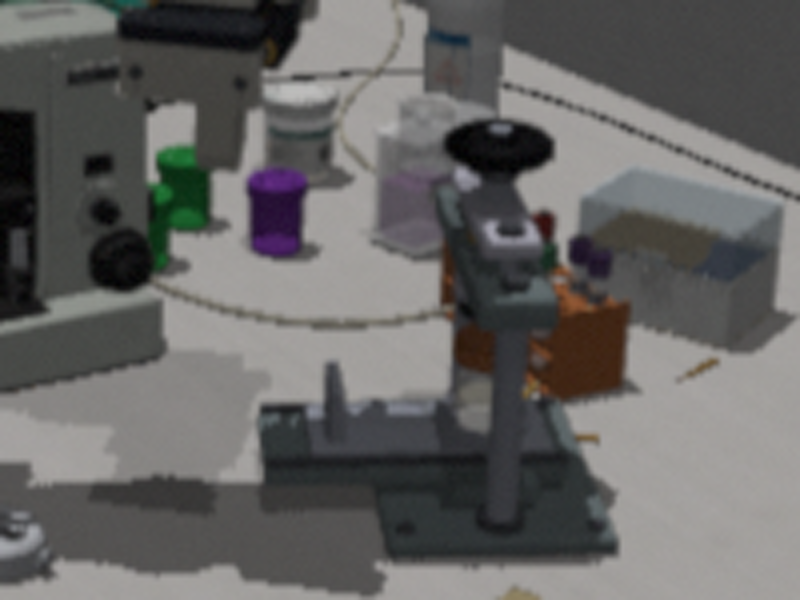

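```bash
python3 - <<'E'
from h import *
from bench import r
import pickle
s=pickle.load(open("s8.pkl","rb"));hh=onz(s,240+337/4,200+364/4,.071)
print("handle rel spindle",(hh-sp)@tx,(hh-sp)@ty)
r.reach(sp+[0,0,.36],down(-80))
r.command_gripper(.95)
o=r.get_obs();print(o["time_s"],o["joints"].round(2),o["ft_force"],o["moment"])
c=snap(r,"wrist","w9")
cv2.imwrite("pics/w9z.png",cv2.resize(c["frame"][150:300,220:420,::-1],None,fx=4,fy=4,interpolation=cv2.INTER_CUBIC))
E
```

```text
handle rel spindle -0.08429051267092338 0.012346636121602991
26.2417 [-0.24  0.59  1.15  1.34 -0.54  1.54 -2.11] [ 0.11195207 -0.54148123  0.95264857] [0.07248795 0.15585798 0.02723915]
```

View pics/w9z.png

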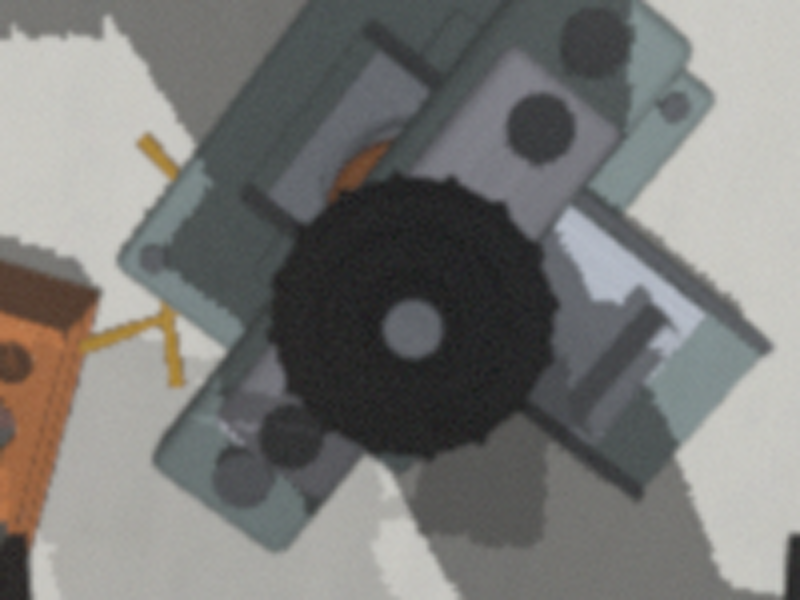

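```bash
python3 - <<'E'
from h import *
import pickle
c=pickle.load(open("w9.pkl","rb"))
for z in(.212,.216): print(onz(c,220+414/4,150+318/4,z))
print("dia",np.linalg.norm(onz(c,220+272/4,229.5,.214)-onz(c,220+557/4,229.5,.214)))
hh=onz(c,220+625/4,150+350/4,.071);w=onz(c,220+414/4,150+318/4,.215);print((hh-w)@tx,(hh-w)@ty)
E
```

```text
[ 0.5804525  -0.29422347  0.212     ]
[ 0.58064185 -0.29516106  0.216     ]
dia 0.06045783198729077
-0.08033045239233905 -0.006753011171891245
```

```bash
cat > turn.py <<'E'
from h import *
from bench import r
import json
W=np.array([.5806,-.2948,0])
def yaw():
    m=R.from_rotvec(r.get_obs()["ee_rot"]).as_matrix();return np.arctan2(m[1,0],m[0,0])
def state():
    o=r.get_obs();m=R.from_rotvec(o["ee_rot"]).as_matrix()
    return o,np.arctan2(m[1,0],m[0,0])
E
python3 - <<'E'
from turn import *
r.move_l(W+[0,0,.23],vel=.25)
o,y=state();fz0=o["ft_force"];m0=o["moment"]
print("free",fz0.round(2),m0.round(3))
hit=r.move_l(W+[0,0,.195],vel=.08,force_limit=6)
r.command_gripper(0)
o,y=state();print(hit,o["time_s"],o["opening"]*92,o["tcp_pos"],y,o["ft_force"].round(2),o["moment"].round(3))
z0=o["tcp_pos"][2];y0=y
json.dump(dict(z0=.195,y0=np.radians(-80),f0=list(fz0),m0=list(m0)),open("t.json","w"))
th=0;dz=0
for i in range(6):
    th+=.1
    r.move_l(W+[0,0,.195+.008*th],vel=.0027,rot=down(-80+np.degrees(th)))
    o,y=state();print(round(th,2),round(y-y0,3),round(o["time_s"],2),o["ft_force"].round(2),o["moment"].round(3),((o["tcp_pos"]-W)*1000).round(2))
E
```

```text
free [-0.35 -0.5   0.91] [ 0.045  0.186 -0.071]
False 28.1167 59.46073941488034 [ 0.58006408 -0.29496583  0.1950019 ] -1.3967385319552863 [-3.25 -0.09  0.04] [ 0.005  0.719 -0.001]
0.1 0.099 28.53 [-3.76 -0.14 -0.08] [ 0.026  0.953 -0.18 ] [-4.6000e-01 -1.4000e-01  1.9577e+02]
0.2 0.198 28.95 [-4.95 -0.15  0.53] [-0.097  1.128 -0.239] [-3.8000e-01 -1.2000e-01  1.9652e+02]
0.3 0.298 29.37 [-5.77 -0.41 -0.05] [-0.05   1.246 -0.195] [-3.0000e-01 -1.1000e-01  1.9733e+02]
0.4 0.398 29.78 [-5.56 -0.21  1.1 ] [-0.119  1.225 -0.195] [-2.8000e-01 -9.0000e-02  1.9811e+02]
0.5 0.497 30.2 [-4.19 -0.5   0.12] [-0.119  1.245 -0.236] [-1.8000e-01 -6.0000e-02  1.9893e+02]
0.6 0.597 30.62 [-5.47 -1.05 -0.15] [-0.117  1.312 -0.235] [-1.4000e-01  0.0000e+00  1.9971e+02]
```

```bash
cat >> turn.py <<'E'
def run(a,b,d,vel=.0027,stop=None):
    th=a;L=[]
    while th<b-1e-6:
        th+=d
        r.move_l(W+[0,0,.195+.008*th],vel=vel,rot=down(-80+np.degrees(th)))
        o,y=state();dy=(y-np.radians(-80)+np.pi)%(2*np.pi)-np.pi if th<3 else y
        L.append((th,o["moment"][2],o["tau"][6]))
        print(round(th,2),"lag",round(th-dy,4),round(o["time_s"],2),"f",o["ft_force"].round(1),"mz",o["moment"][2].round(3),"t7",o["tau"][6].round(3),"xy",((o["tcp_pos"]-W)*1000).round(1)[:2],"op",round(o["opening"]*92,2))
        if stop is not None and (o["moment"][2]<stop): print("STOP");break
    return L
E
python3 - <<'E'
from turn import *
run(.6,1.2,.05,vel=.004,stop=-.42)
snap(r,"side","s10")
cv2.imwrite("pics/s10z.png",cv2.resize(cv2.imread("pics/s10.png")[200:350,240:440],None,fx=4,fy=4,interpolation=cv2.INTER_CUBIC))
E
```

```text
0.65 lag 0.0035 30.87 f [-5.3 -0.7  1.1] mz -0.207 t7 0.42 xy [-0.1  0. ] op 59.33
0.7 lag 0.0036 31.12 f [-6.1  0.  -0.7] mz -0.197 t7 0.418 xy [-0.1  0. ] op 59.54
0.75 lag 0.0037 31.37 f [-6.2  0.3  0. ] mz -0.206 t7 0.418 xy [-0.1  0.1] op 59.51
0.8 lag 0.0037 31.62 f [-5.  -0.1  0.4] mz -0.193 t7 0.418 xy [-0.1  0.1] op 59.64
0.85 lag 0.0037 31.87 f [-4.   0.   0.1] mz -0.173 t7 0.419 xy [-0.1  0.1] op 59.58
0.9 lag 0.0038 32.12 f [-5.7  0.5  0.5] mz -0.209 t7 0.42 xy [-0.   0.1] op 59.41
0.95 lag 0.0039 32.37 f [-5.1 -0.4  0.1] mz -0.22 t7 0.42 xy [-0.   0.1] op 59.35
1.0 lag 0.0038 32.62 f [-4.8  0.2  0.1] mz -0.189 t7 0.419 xy [-0.   0.2] op 59.23
1.05 lag 0.0039 32.87 f [-4.9 -0.1 -0. ] mz -0.232 t7 0.419 xy [-0.   0.2] op 59.4
1.1 lag 0.0038 33.12 f [-4.6  0.9  0.7] mz -0.206 t7 0.42 xy [-0.   0.2] op 59.52
1.15 lag 0.0038 33.37 f [-4.9  0.  -0. ] mz -0.203 t7 0.42 xy [-0.   0.2] op 59.44
1.2 lag 0.0036 33.62 f [-4.7  1.1  0.6] mz -0.225 t7 0.42 xy [0.  0.3] op 59.28
```

View pics/s10z.png

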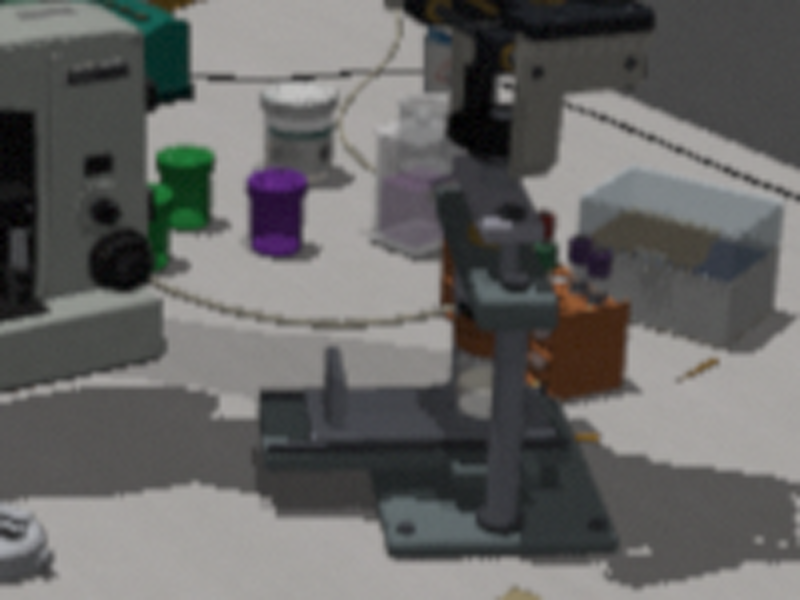

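Joint 7's torque reads the stem torque cleanly: 0.42 N m while free. I'll continue until it reaches 0.62 N m, which is 25 N.

```bash
sed -i 's/(o\["moment"\]\[2\]<stop)/(o["tau"][6]>stop)/' turn.py
python3 - <<'E'
from turn import *
L=run(1.2,2.9,.05,vel=.004,stop=.45)
print(r.get_obs()["joints"].round(2))
E
```

```text
1.25 lag 0.0036 33.92 f [-5.3 -0.3  0.3] mz -0.2 t7 0.42 xy [0.  0.3] op 59.72
1.3 lag 0.0034 34.17 f [-4.5  1.3  0.2] mz -0.15 t7 0.42 xy [0.  0.3] op 59.39
1.35 lag 0.0033 34.42 f [-5.7  1.   0.2] mz -0.234 t7 0.421 xy [0.  0.3] op 59.41
1.4 lag 0.003 34.67 f [-5.4  1.3  0.3] mz -0.223 t7 0.421 xy [0.  0.4] op 59.02
1.45 lag 0.0027 34.92 f [-5.1  1.1  0.8] mz -0.241 t7 0.422 xy [0.  0.4] op 59.51
1.5 lag 0.0026 35.17 f [-4.2  1.3 -0.1] mz -0.177 t7 0.422 xy [0.  0.4] op 59.48
1.55 lag 0.0026 35.42 f [-4.4  0.7 -0. ] mz -0.207 t7 0.421 xy [-0.   0.4] op 59.41
1.6 lag 0.0026 35.67 f [-4.8  1.4  0.9] mz -0.219 t7 0.421 xy [0.  0.5] op 59.34
1.65 lag 0.0026 35.92 f [-4.3  1.2  0.7] mz -0.27 t7 0.422 xy [-0.   0.5] op 59.44
1.7 lag 0.0025 36.17 f [-5.9  1.9  1.2] mz -0.22 t7 0.422 xy [0.  0.5] op 58.99
1.75 lag 0.0026 36.42 f [-4.3  1.6  1. ] mz -0.219 t7 0.423 xy [-0.   0.6] op 59.58
1.8 lag 0.0024 36.67 f [-5.3  2.   0.6] mz -0.212 t7 0.423 xy [0.  0.6] op 59.27
1.85 lag 0.0026 36.92 f [-5.1  1.6  1.1] mz -0.225 t7 0.424 xy [0.  0.6] op 59.15
1.9 lag 0.0026 37.17 f [-5.4  3.1 -0.3] mz -0.23 t7 0.424 xy [-0.   0.6] op 59.45
1.95 lag 0.0026 37.42 f [-6.1  2.6  0.7] mz -0.234 t7 0.425 xy [-0.1  0.7] op 59.35
2.0 lag 0.0025 37.67 f [-4.9  2.5  0.8] mz -0.215 t7 0.426 xy [-0.1  0.7] op 59.51
2.05 lag 0.0026 37.92 f [-5.4  1.4 -0.2] mz -0.208 t7 0.435 xy [-0.1  0.7] op 59.32
2.1 lag 0.0026 38.17 f [-5.8  1.7 -0.4] mz -0.299 t7 0.462 xy [-0.1  0.7] op 59.36
STOP
[ 0.05  0.52  0.52  1.55 -0.28  1.14 -0.24]
```

```bash
python3 - <<'E'
from turn import *
L=run(2.1,2.39,.04,vel=.004,stop=.612)
o,y=state();print(o["tau"][6],o["joints"].round(2))
E
```

```text
2.14 lag 0.0028 38.42 f [-6.4  2.   0.2] mz -0.322 t7 0.482 xy [-0.1  0.7] op 59.18
2.18 lag 0.0028 38.67 f [-6.1  2.7  0.8] mz -0.326 t7 0.503 xy [-0.1  0.8] op 59.65
2.22 lag 0.0029 38.92 f [-5.1  2.8  1. ] mz -0.365 t7 0.525 xy [-0.1  0.8] op 59.39
2.26 lag 0.0029 39.17 f [-4.8  3.1  0.9] mz -0.401 t7 0.546 xy [-0.2  0.8] op 59.33
2.3 lag 0.003 39.42 f [-5.2  2.   0.9] mz -0.448 t7 0.567 xy [-0.2  0.8] op 59.57
2.34 lag 0.003 39.67 f [-5.7  2.4 -0.6] mz -0.461 t7 0.589 xy [-0.2  0.8] op 59.56
2.38 lag 0.003 39.92 f [-5.9  3.8 -0.1] mz -0.43 t7 0.61 xy [-0.2  0.8] op 59.39
2.42 lag 0.0031 40.17 f [-5.8  2.7  0.2] mz -0.411 t7 0.631 xy [-0.2  0.8] op 59.32
STOP
0.6313655152916908 [ 0.1   0.51  0.44  1.55 -0.23  1.14  0.04]
```

```bash
python3 - <<'E'
from turn import *
r.command_gripper(.95)
o,y=state();print(o["time_s"],o["ft_force"].round(2),o["opening"])
p=o["tcp_pos"];r.move_l(p+[0,0,.10],vel=.15)
r.move_l(np.array([.47,-.33,.34]),vel=.2)
o,y=state();print(o["time_s"],o["ft_force"].round(2))
snap(r,"side","s11");c=snap(r,"wrist","w11")
cv2.imwrite("pics/s11z.png",cv2.resize(cv2.imread("pics/s11.png")[200:350,240:440],None,fx=4,fy=4,interpolation=cv2.INTER_CUBIC))
E
```

```text
40.8333 [ 0.24 -0.5  -0.01] 0.9542238998100079
42.3917 [ 0.52 -0.   -1.17]
```

View pics/s11z.png

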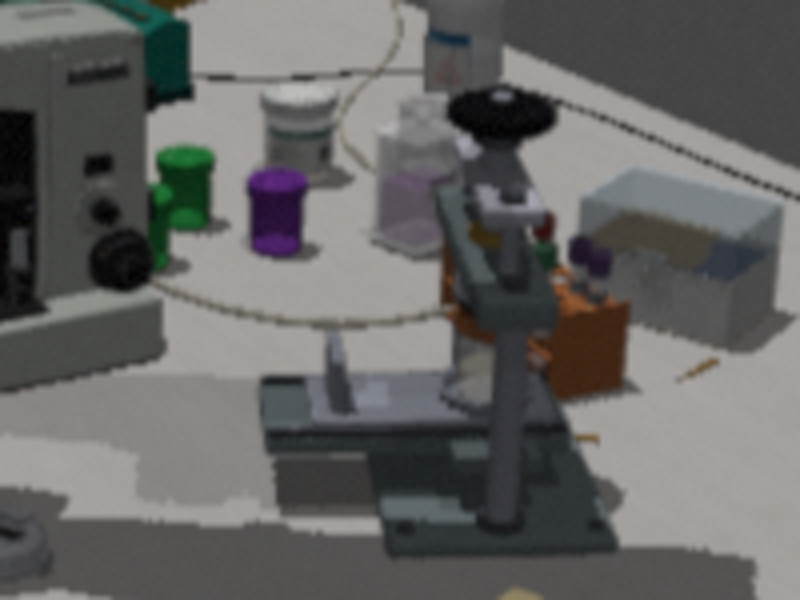

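View pics/w11.png

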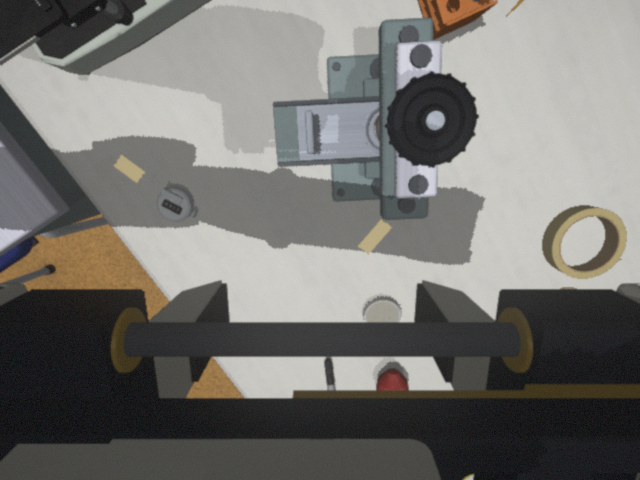

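The side view shows the wheel and table raised, the jar upright under the head, the tray home (handle at about (324,292)), and the bystanders in place. The wrist view shows the same, with the arm clear. Handing in.

```bash
python3 - <<'E'
from bench import r
print(r.close_job(), r.get_obs()["time_s"])
E
```

```text
the job is handed in; nothing more can be done
the job is handed in; nothing more can be done
```

The small orange-lidded jar is in the tester's ring with the tray fully home and its lid pressed on the pad at about 25–28 N. I handed in at about 42 s of the 72 s allowed, with the arm clear of everything.

- **Jar:** I lifted it by the lid. It touched down at 67.2 mm on the tool, where 67.3 mm was expected for a seated jar, and it stood upright in the ring.
- **Tray:** I pushed the handle until it stopped, then pushed twice more. It stopped at the same place each time, which I took as the hard stop. The camera put the handle 80–84 mm in front of the spindle instead of 88 mm. I treated that as reading error, because it is further in than the stop should allow.
- **Handwheel:** I turned it 2.42 rad anticlockwise and climbed 8 mm per rad with it. The vertical force after each step was within about 1.2 N, so the seat moved no more than roughly 0.5 mm.
- **Seal force:** The last joint's torque held at 0.42 N m, then began to rise at about 2.03 rad, where the lid met the pad. I stopped at 0.631 N m.
    - **By torque:** about 25.6 N.
    - **By turn past contact:** about 27.8 N.
    - **Disagreement:** the wrist moment read only about half the joint torque, so I relied on the joint torque, which matched the stated 0.42 N m.
- **Last pictures:** after letting go, the table and wheel were still raised, the jar was upright, and the bystanders in view had not moved. I did not re-check the carton and the dropper bottle in the last pictures, but the arm did not work near them.

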